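Fold an empty produce crate flat for the return stack

TASK

Fold the empty green crate flat where it stands so that it can go on the return stack: press the yellow latch of each end wall down to its stop and, holding it down, swing that end wall in onto the floor, then fold the back long side (the one hinged lower) over them and the front long side last, until all four walls lie fully flat. Work gently - never press on the crate with more than 60 N - and do not shove the crate from its place or disturb the things around it.

Things in the scene. Friction and masses are not known exactly. Their poses are not given: they have to be found in the camera images.
- crate: Empty collapsible produce crate, dark green plastic, loose, about 1.1 kg; 190 mm along its x, 300 mm along its y, 140 mm high erected, 55 mm folded; floor 12 mm thick. Origin: centre of underside; x to the back long side (away from the robot), y to the left end, z up. The upright end walls stand between the long sides (174 mm inside) and keep these from folding.
- end_left (a joint): Joint, rad: 0 upright, grows as the wall swings inward, 1.571 lying flat; stiff (0.1 N m), stays at any angle. Left (+y) end wall, 160 mm wide, 126 mm from hinge to upper edge, 16 mm thick outward from the hinge line, which lies at crate y = +134 mm, z = 14 mm. Locked at 0 by its yellow latch.
- end_right (a joint): Joint, rad: 0 upright, grows as the wall swings inward, 1.571 lying flat; stiff (0.1 N m), stays at any angle. Right (-y) end wall, like the left one; hinge line at crate y = -134 mm, z = 14 mm. Locked at 0 by its own yellow latch.
- side_back (a joint): Joint, rad: 0 upright, grows as the wall swings inward, 1.571 lying flat; stiff (0.1 N m), stays at any angle. Back long side, 296 mm long, 108 mm from hinge to upper edge, 8 mm thick outward from the hinge line, which lies at crate x = +87 mm, z = 32 mm. Flat, the front side overlaps it by 25 mm, so this one goes down first.
- side_front (a joint): Joint, rad: 0 upright, grows as the wall swings inward, 1.571 lying flat; stiff (0.1 N m), stays at any angle. Front long side (nearest the robot), 296 mm long, 93 mm from hinge to upper edge, 8 mm thick outward from the hinge line, which lies at crate x = -87 mm, z = 47 mm.
- ledge_left (a point): Top centre of the yellow thumb ledge (44 x 11.5 mm) in the left end wall's 54 mm wide notch, open above and outward; the notch's inner web is 6 mm inward of it; 118 mm above the crate's underside. Springy: 3 N to start, 7.5 N at the hard stop 13 mm down; frees the wall only in the last 3 mm. Hold it down for the first 0.3 rad of swing. Axes: y outward, z up the wall.
- ledge_right (a point): Top centre of the yellow thumb ledge (44 x 11.5 mm) in the right end wall's 54 mm wide notch, open above and outward; the notch's inner web is 6 mm inward of it; 118 mm above the crate's underside. Springy: 3 N to start, 7.5 N at the hard stop 13 mm down; frees the wall only in the last 3 mm. Hold it down for the first 0.3 rad of swing. Axes: y outward, z up the wall.
- edge_left (a point): Middle of the left end wall's upper edge, in the plane of its outer face (in the mouth of the latch notch). Axes: x along the hinge, y out of the outer face, z from hinge to upper edge.
- edge_right (a point): Middle of the right end wall's upper edge, in the plane of its outer face (in the mouth of the latch notch). Axes: x along the hinge, y out of the outer face, z from hinge to upper edge.
- edge_back (a point): Middle of the back long side's upper edge, on its outer face. Axes: x along the hinge, y out of the outer face, z from hinge to upper edge.
- edge_front (a point): Middle of the front long side's upper edge, on its outer face. Axes: x along the hinge, y out of the outer face, z from hinge to upper edge.
- carrot_a: Loose carrot, about 150 mm long and 45 mm high; bystander. Origin: centre of its underside.
- carrot_b: Loose carrot, about 157 mm long and 47 mm high; bystander. Origin: centre of its underside.
- tape_roll: Roll of masking tape lying flat, 100 mm across, 25 mm high; bystander. Origin: centre of its underside.
- clear_tape: Roll of packing tape lying flat, 96 mm across, 48 mm high; bystander. Origin: centre of its underside.

How it is judged:
On the way, in this order (a step that is already met when the one before it is completed fails the run):
1. both end walls lie flat on the crate's floor (value of joint each of end_left, end_right above 1.48 rad), for 0.1 s.
2. the back long side lies flat over them (all of step 1 and value of joint side_back above 1.5 rad), for 0.1 s.
3. the front long side lies flat on top (all of step 2 and value of joint side_front above 1.5 rad), for 0.1 s.
At the end, for the whole second after the job is handed in: Both end walls are folded in to at least 1.48 rad and both long sides to at least 1.50 rad (1.571 is flat), all at rest; the crate stands level on the table within 30 mm of where it was (all of step 3 and velocity of joint end_left between -0.1 and 0.1 rad/s and velocity of joint end_right between -0.1 and 0.1 rad/s and velocity of joint side_back between -0.1 and 0.1 rad/s and velocity of joint side_front between -0.1 and 0.1 rad/s and distance of crate from where it was at the start of the episode below 0.03 m and angle between crate's own z axis and vertical below 0.05 rad and linear speed of crate below 0.02 m/s); the robot touches nothing.
It fails at once if the robot presses on the crate with more than 60 N (contact force between any of the fingers, the arm and crate above 60 N).
It fails at once if the crate is shoved more than 30 mm from its place (distance of crate from where it was at the start of the episode above 0.03 m).
It fails at once if the crate is tipped by more than 0.2 rad (angle between crate's own z axis and vertical above 0.2 rad).
It fails at once if a carrot or a tape roll is moved more than 30 mm (distance of any of carrot_a, carrot_b, tape_roll, clear_tape from where it was at the start of the episode above 0.03 m).
It also fails if it takes over 58 s, if anything falls off the work surface, if the arm or the gripper's body presses on something with over 40 N, if the wrist force passes 120 N, or if a joint passes its speed limit or range.

ROBOT

A 7-joint arm with a two-finger parallel gripper is mounted at the origin on a cart in front of the work surface, level with it; the furniture and walls round the work are solid. World frame = base frame: x ahead of the robot, y to its left, z up, the work surface at z = 0. Lengths are in m, angles in rad, forces in N, time in s.
With the tool pointing down it reaches from about 0.425 to 0.825 m from the base axis. Payload 3.6 kg.
Tool frame: the origin (TCP) lies at the very end of the fingers, on their centre line; the grasp point (between the pads) lies behind it (manip.hold_point_z is the z of the grasp point in the tool frame, in m); z points along the fingers, y is the line along which they close (so a half turn about z gives the same grasp; the last joint's range is limited). The gripper opens to 85 mm and grips with 20 to 120 N. Pads are 22 mm wide; open, the fingers measure 114 mm over their backs; the gripper's body (76 mm by 85 mm) begins 54 mm behind the grasp point. The pads swing forward as they close: fully open they stand 13 mm farther back than shut.
Start: joints at [-1.208, 0.615, -0.013, 1.423, 0.008, 1.103, -0.04], TCP at [0.247, 0.601, 0.231] pointing down, gripper open.
Joint ranges: [-3.12, 3.12], [-0.3, 2.06], [-1.34, 1.32], [0.26, 2.42], [-1.36, 4.5], [0.01, 1.98], [-2.84, 2.84]. Speed limits (rad/s): [2.79, 2.79, 3.14, 3.14, 3.14, 3.14, 3.14].

INTERFACE

Orientations are given as a unit quaternion [w, x, y, z].
In Python, from workcell import manip gives the robot as it stands.
- The arm moves only by the tool jog_arm, never from a script. Its argument "motion" is a list of rows, each an object of numbers: "x", "y", "z": the shift along the tool's x, y, z in m; "rx", "ry", "rz": the turn, a rotation vector about the tool's x, y, z in degrees. In form: [{"x": .., "y": .., "z": .., "rx": .., "ry": .., "rz": ..}, ...]. A call has exactly 5 rows; each row is the pose to reach, as a shift and turn from the pose commanded when the call began, along the tool's axes at that moment; what a row does not reach only later rows make up. A row lasts 1/8 s, in which the tool goes at most 62.5 mm and 10.7 degrees, less where a joint would pass 70% of its speed; a pose out of reach is approached as far as the arm can. A call with a gripper value outside its range is refused whole. "fingers" is the opening in per cent of the stroke, from 0 (shut) to 100 (fully open), set as the call begins (left out, the last holds). The fingers move at their own pace and stop on an object; "squeeze" is the grip in N (left out, the last holds). Time passes only in rows, so rows that repeat a pose let the fingers close, or fill a call up. It gives the time, the measured TCP pose, the force, the opening and the grip force at its end, in the units of the state.
- manip.state(): the state, without advancing time (a new reading comes with each control period).
- manip.capture(name): name is "scene" or "side" or "wrist"; returns a dict with "image" (480x640x3 uint8, red, green, blue), "vfov" (degrees; the focal length in pixels is half the picture's height over the tangent of half this angle, whatever the lens; pixels are square), "cx", "cy" (the principal point, pixels), "R" (3x3) and "t" (3): a world point X has camera coordinates R X + t; the wrist camera has in their place "mount" (4x4, takes a point from camera to tool coordinates, whose origin is the TCP and whose axes are the flange's). Camera axes: x right, y down, z forward; pixel columns grow to the right and rows downward; lengths in m; the calibration is good to about 2 mm. The wrist camera is an equidistant fisheye: a pixel r from the principal point sees the ray r / f radians off the axis. A picture is of the moment at which its call begins: read the wrist's pose just before it. There is no depth.
- manip.hand_in(): hands the job in; it is judged then, once.
Trained networks look in the newest picture that a camera, given by its name, has taken for a name from the list of things; names that differ only in an ending like _2 or _b are one class to them, and where a whole thing is asked for, a point or a joint stands for the part that bears it (a point fixed in the world has none). Each returns a list of dicts, best first, with "conf" (0 to 1); they miss things now and then, are a little off and sometimes report something else, mostly with a low value. They report only what shows in the picture. A call takes as long as a camera call.
- manip.boxes_of(camera, query): "centre" ([column, row] in pixels, amid what is visible of it).
- manip.masks_of(camera, query): "pixels" (480x640 bool, what is visible of it) and "centre" ([column, row] in pixels, amid what is visible of it).
The state is a dict: "time": time; "qpos": joint angles; "joint_velocities": joint speeds; "tau": joint torques, N m; "tool_pos": TCP position; "tcp_rot": TCP orientation; "wrist_force": force on the tool from outside, world axes, zero at the start; "ft_torque": the same for the moment, N m; "opening": finger opening in m; "grasp_force": force on a finger pad.
Only numpy, scipy, OpenCV 4.12 (cv2) and the standard library are available. Lean on these libraries where they do the work, as an engineer would, in place of code of your own. Each camera call takes 0.05 s, during which the arm holds its last target. There are 200 camera calls.

## Working session

There is one attempt and no reset: what is moved stays moved. The work goes in short steps, Python scripts to look and compute and a tool call to move; the robot and the scene stay as the last step left them, time stands still between calls to the robot, and variables do not carry over. Pictures are saved under pics/ and viewed, at most 13 in all, crops included, and the job is handed in when it is done.

Besides the shell and the picture viewer there is one more tool, called after "Call:" in YAML: its name, and indented under it one key for each argument. jog_arm: Moves the arm, as the interface text tells. Its arguments: {"type":"object","properties":{"motion":{"type":"array"},"fingers":{"type":"number"},"squeeze":{"type":"number"}},"required":["motion"]}

```bash
mkdir -p pics; ls
cat > h.py <<'E'
from workcell import manip
import numpy as np, cv2
def ray(c,px):
    f=240/np.tan(np.radians(c["vfov"])/2)
    d=np.array([(px[0]-c["cx"])/f,(px[1]-c["cy"])/f,1.]); R=np.array(c["R"]); t=np.array(c["t"])
    return -R.T@t, R.T@d
def onz(c,px,z):
    o,d=ray(c,px); return o+d*(z-o[2])/d[2]
def proj(c,X):
    f=240/np.tan(np.radians(c["vfov"])/2)
    p=np.array(c["R"])@np.array(X)+np.array(c["t"]); return np.array([c["cx"]+f*p[0]/p[2],c["cy"]+f*p[1]/p[2]])
def tri(c1,p1,c2,p2):
    o1,d1=ray(c1,p1);o2,d2=ray(c2,p2)
    A=np.stack([d1,-d2],1); s=np.linalg.lstsq(A,o2-o1,rcond=None)[0]
    a=o1+d1*s[0];b=o2+d2*s[1]; return (a+b)/2,np.linalg.norm(a-b)
def save(c,n): cv2.imwrite(f"pics/{n}.png",c["image"][:,:,::-1])
E
python3 - <<'E'
from h import *
np.set_printoptions(precision=4,suppress=True)
print(manip.state(), manip.hold_point_z)
C={}
for n in("scene","side"):
    c=C[n]=manip.capture(n); save(c,n+"0"); print(n,c["vfov"],ray(c,(c["cx"],c["cy"])))
for q in ["ledge_left","ledge_right","edge_left","edge_right","edge_back","edge_front","carrot_a","tape_roll","clear_tape","crate"]:
    for n in C:
        print(q,n,[(np.round(b["centre"],1),round(b["conf"],2),onz(C[n],b["centre"],.118 if 'ledge' in q else .14 if 'edge' in q else .02).round(3)) for b in manip.boxes_of(n,q)[:3]])
E
```

```text
pics
{'time': 0.0, 'qpos': array([-1.2075,  0.6159, -0.0126,  1.4249,  0.0081,  1.1034, -0.0404]), 'joint_velocities': array([-0.0006,  0.0004, -0.0002,  0.0009, -0.0001, -0.0021,  0.0006]), 'tau': array([  0.0005, -46.921 ,   0.2594, -17.1034,   0.0099,   0.0096,
        -0.    ]), 'tool_pos': array([0.2467, 0.6005, 0.2301]), 'tcp_rot': array([-0.0002,  0.1936,  0.9811, -0.0013]), 'wrist_force': array([ 0.0402,  0.0478, -0.3633]), 'ft_torque': array([-0.0158, -0.0071,  0.0049]), 'grasp_force': 0.0, 'opening': 0.08530580464453721} -0.0187
scene 44.15816231681793 (array([ 0.0075, -1.2134,  0.864 ]), array([ 0.4302,  0.7219, -0.5421]))
side 48.61530903049132 (array([ 0.175 , -1.0125,  0.799 ]), array([ 0.376 ,  0.7151, -0.5893]))
ledge_left scene []
ledge_left side [(array([338.1, 264.4]), 0.19, array([ 0.626, -0.264,  0.118])), (array([274.5, 251.8]), 0.15, array([ 0.525, -0.165,  0.118]))]
ledge_right scene [(array([337.8, 285.5]), 0.82, array([ 0.577, -0.395,  0.118]))]
ledge_right side [(array([349.1, 315.4]), 0.51, array([ 0.569, -0.407,  0.118]))]
edge_left scene [(array([266. , 
[... 992 characters left out ...]
58, 0.148, 0.02 ]))]
carrot_a side [(array([358. , 248.7]), 0.97, array([ 0.766, -0.123,  0.02 ])), (array([201. , 227.4]), 0.89, array([0.447, 0.139, 0.02 ]))]
tape_roll scene [(array([380.3, 339.9]), 0.84, array([ 0.624, -0.491,  0.02 ]))]
tape_roll side [(array([401.1, 370.2]), 0.94, array([ 0.639, -0.493,  0.02 ]))]
clear_tape scene [(array([316.7, 383.3]), 0.62, array([ 0.444, -0.528,  0.02 ]))]
clear_tape side [(array([317.1, 419.1]), 0.8, array([ 0.446, -0.518,  0.02 ]))]
crate scene [(array([299.4, 276.9]), 0.77, array([ 0.591, -0.211,  0.02 ])), (array([383.4, 340. ]), 0.37, array([ 0.629, -0.495,  0.02 ]))]
crate side [(array([305.7, 290.4]), 0.57, array([ 0.58 , -0.206,  0.02 ]))]
```

Run:
```python
import cv2
a=cv2.imread("pics/scene0.png")[200:380,190:430]; b=cv2.imread("pics/side0.png")[215:395,190:430]
cv2.imwrite("pics/a.png",cv2.resize(a,None,fx=3.3,fy=3.3,interpolation=cv2.INTER_CUBIC));cv2.imwrite("pics/b.png",cv2.resize(b,None,fx=3.3,fy=3.3,interpolation=cv2.INTER_CUBIC))
```

```text
(no output)
```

View pics/a.png

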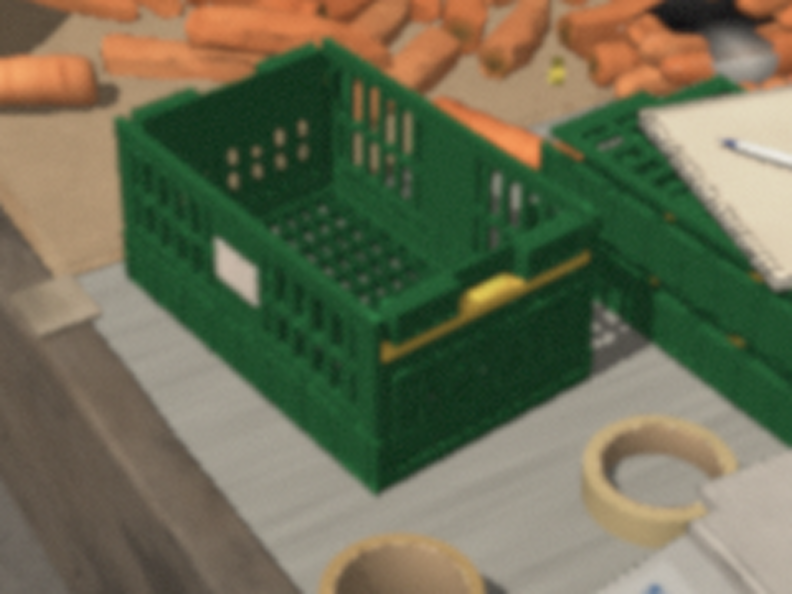

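View pics/b.png

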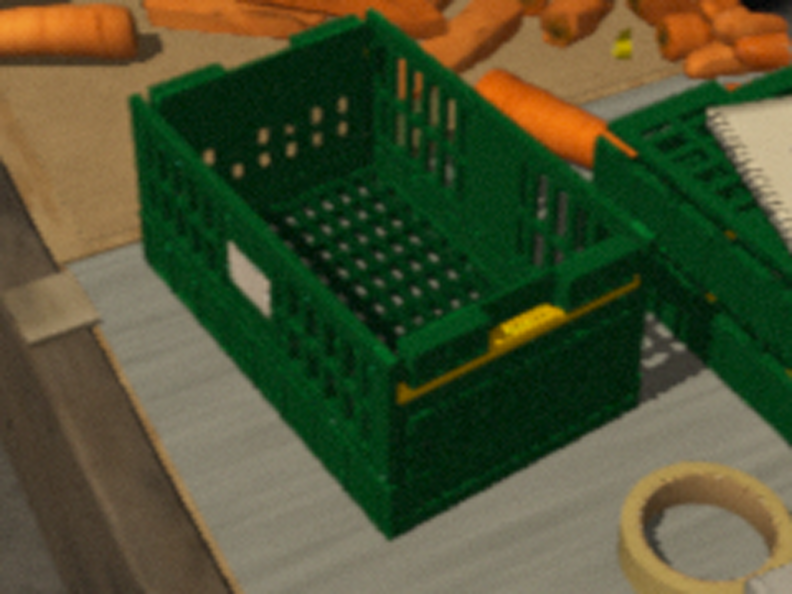

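Run:
```python
from h import *
from scipy.optimize import least_squares
np.set_printoptions(precision=4,suppress=True)
C={n:manip.capture(n) for n in("scene","side")}
import pickle; pickle.dump(C,open("C.pkl","wb"))
P={(-95,-150,0):((304.5,348.5),(308.5,377.1)),(-95,150,0):((228.5,283.3),(234.2,292.9)),(95,-150,0):((368.8,313.6),(382.7,337.7)),
(-95,-148,140):((303.6,297.6),(309.1,324.1)),(-95,148,140):((226.4,237),(230.3,244.7)),(95,148,140):((289.4,212.7),(302.7,218.6)),(95,-148,140):((370.9,265.2),(387,287.7)),
(0,-142.,118):((337.8,285.5),(349.1,315.4))}
def W(v,k):
    k=np.array(k)/1000; c,s=np.cos(v[2]),np.sin(v[2]); return [v[0]+c*k[0]-s*k[1],v[1]+s*k[0]+c*k[1],k[2]]
def res(v): return np.concatenate([proj(C[n],W(v,k))-p[i] for k,p in P.items() for i,n in enumerate(("scene","side"))])
r=least_squares(res,[.53,-.3,-.1],loss="soft_l1"); print(r.x); print(r.fun.reshape(-1,4).round(1))
for k in [(0,-142,118),(0,142,118),(95,0,140),(-95,0,140)]: print(k,W(r.x,k))
for q,z in(("carrot",.02),("carrot_a",.02),("tape_roll",.012),("clear_tape",.024)):
    try:
        for n in C:
            for m in manip.masks_of(n,q)[:3]: 
                ys,xs=np.nonzero(m["pixels"]); pts=np.array([onz(C[n],(x,y),z) for x,y in zip(xs,ys)]); print(q,n,m["conf"],pts.min(0)[:2],pts.max(0)[:2])
    except Exception as e: print(e)
```

```text
[ 0.5543 -0.2571  0.1363]
[[-0.5  1.8  0.3  2. ]
 [-1.   0.1 -0.3  0.2]
 [ 0.6  0.8  1.7  0.4]
 [-0.1 -0.4 -0.4  1.4]
 [-2.6 -2.  -1.  -1.2]
 [-0.  -2.9  0.9 -2.3]
 [ 1.9 -1.9  3.3 -1.9]
 [-0.5  1.3 -0.3 -3.7]]
(0, -142, 118) [np.float64(0.5735737387462954), np.float64(-0.3977577304849633), np.float64(0.118)]
(0, 142, 118) [np.float64(0.5349948721821871), np.float64(-0.11639022871080906), np.float64(0.118)]
(95, 0, 140) [np.float64(0.648403716268976), np.float64(-0.2441690770500331), np.float64(0.14)]
(-95, 0, 140) [np.float64(0.4601648946595065), np.float64(-0.2699788821457393), np.float64(0.14)]
carrot scene 0.86 [0.3907 0.0856] [0.5326 0.196 ]
carrot scene 0.75 [ 0.7528 -0.165 ] [ 0.7903 -0.0561]
carrot side 0.92 [0.3798 0.0924] [0.5267 0.2011]
carrot side 0.61 [ 0.7286 -0.185 ] [ 0.7944 -0.0531]
carrot_a scene 0.86 [0.3907 0.0856] [0.5326 0.196 ]
carrot_a scene 0.75 [ 0.7528 -0.165 ] [ 0.7903 -0.0561]
carrot_a side 0.92 [0.3798 0.0924] [0.5267 0.2011]
carrot_a side 0.61 [ 0.7286 -0.185 ] [ 0.7944 -0.0531]
tape_roll scene 0.95 [ 0.5803 -0.5555] [ 0.6943 -0.4475]
tape_roll side 0.93 [ 0.5803 -0.5606] [ 0.6908 -0.4503]
clear_tape scene 0.65 [ 0.3873 -0.5983] [ 0.4853 -0.4688]
clear_tape scene 0.54 [0.3882 0.0733] [0.5325 0.197 ]
clear_tape side 0.81 [ 0.3791 -0.5939] [ 0.4815 -0.4704]
clear_tape side 0.51 [ 0.6238 -0.378 ] [0.7482 0.0578]
clear_tape side 0.5 [ 0.529  -0.3373] [ 0.6528 -0.3042]
```

```bash
cat > g.py <<'E'
from h import *
from scipy.spatial.transform import Rotation as Ro
import json,os
V=np.array(json.load(open("V.json"))) if os.path.exists("V.json") else np.array([.5543,-.2571,.1363])
c,s=np.cos(V[2]),np.sin(V[2]); ex=np.array([c,s,0]);ey=np.array([-s,c,0]);ez=np.array([0,0,1.])
def W(p): return np.array([V[0],V[1],0])+ex*p[0]+ey*p[1]+ez*p[2]
def tocrate(X): d=np.array(X)-[V[0],V[1],0]; return np.array([d@ex,d@ey,d[2]])
R0=np.stack([ey,ex,-ez],1)
def pose():
    s=manip.state(); q=s["tcp_rot"]; return s["tool_pos"],Ro.from_quat([q[1],q[2],q[3],q[0]])
def plan(p,tilt=0,base=None):
    "p crate coords; tilt rad about crate x"
    P,R=pose() if base is None else base
    T=Ro.from_rotvec(ex*tilt)*Ro.from_matrix(R0)
    d=R.inv().apply(W(p)-P); r=np.degrees((R.inv()*T).as_rotvec())
    print(dict(zip("xyz",d.round(4).tolist())),dict(zip(("rx","ry","rz"),r.round(1).tolist())))
def wpix(cam,P,R,X):
    m=np.array(cam["mount"]); q=R.inv().apply(np.array(X)-P); q=m[:3,:3].T@(q-m[:3,3])
    f=240/np.tan(np.radians(cam["vfov"])/2); th=np.arctan2(np.hypot(q[0],q[1]),q[2]); u=q[:2]/np.hypot(q[0],q[1])
    return np.array([cam["cx"],cam["cy"]])+f*th*u
E
python3 -c "
from g import *
plan((0,.2,.25)); c=manip.capture('wrist'); print(np.array(c['mount']).round(3),c['vfov'])"
```

```text
{'x': -0.51, 'y': -0.5042, 'z': -0.0187} {'rx': -0.0, 'ry': 0.0, 'rz': 59.9}
[[-0.001 -0.948 -0.319  0.082]
 [ 1.    -0.001  0.     0.001]
 [-0.001 -0.319  0.948 -0.142]
 [ 0.     0.     0.     1.   ]] 65.70646984690485
```

Call:
jog_arm:
  motion:
    - {"x": -0.03, "y": -0.03, "z": -0.018, "rz": 8}
    - {"x": -0.07, "y": -0.07, "z": -0.018, "rz": 16}
    - {"x": -0.115, "y": -0.115, "z": -0.018, "rz": 25}
    - {"x": -0.16, "y": -0.16, "z": -0.018, "rz": 34}
    - {"x": -0.2, "y": -0.2, "z": -0.018, "rz": 43}
  fingers: 0
  squeeze: 20

```text
schema error: expected keys x, y, z, rx, ry, rz
```

```bash
python3 -c "
from g import *
plan((0,.2,.25))"
```

```text
{'x': -0.51, 'y': -0.5042, 'z': -0.0187} {'rx': -0.0, 'ry': -0.0, 'rz': 59.9}
```

Call:
jog_arm:
  motion:
    - {"x": -0.03, "y": -0.03, "z": -0.018, "rx": 0, "ry": 0, "rz": 8}
    - {"x": -0.07, "y": -0.07, "z": -0.018, "rx": 0, "ry": 0, "rz": 16}
    - {"x": -0.115, "y": -0.115, "z": -0.018, "rx": 0, "ry": 0, "rz": 25}
    - {"x": -0.16, "y": -0.16, "z": -0.018, "rx": 0, "ry": 0, "rz": 34}
    - {"x": -0.2, "y": -0.2, "z": -0.018, "rx": 0, "ry": 0, "rz": 43}
  fingers: 0
  squeeze: 20

```text
time: 2.28
tool_pos: [0.3568, 0.3382, 0.2497]
tcp_rot: [0.0, 0.542, 0.84, 0.001]
wrist_force: [1.3, 1.1, 0.5]
opening: 0.0
grasp_force: 0.0
```

```bash
python3 -c "
from g import *
plan((0,.2,.25))"
```

```text
{'x': -0.432, 'y': -0.0086, 'z': -0.0004} {'rx': 0.1, 'ry': -0.0, 'rz': 16.5}
```

Call:
jog_arm:
  motion:
    - {"x": -0.06, "y": -0.002, "z": 0, "rx": 0, "ry": 0, "rz": 8}
    - {"x": -0.12, "y": -0.004, "z": 0, "rx": 0, "ry": 0, "rz": 16.5}
    - {"x": -0.18, "y": -0.006, "z": 0, "rx": 0, "ry": 0, "rz": 16.5}
    - {"x": -0.24, "y": -0.007, "z": 0, "rx": 0, "ry": 0, "rz": 16.5}
    - {"x": -0.3, "y": -0.008, "z": 0, "rx": 0, "ry": 0, "rz": 16.5}

```text
time: 2.9
tool_pos: [0.4747, 0.0628, 0.2497]
tcp_rot: [0.0, 0.655, 0.756, 0.001]
wrist_force: [1.9, 0.7, 0.6]
opening: -0.0001
grasp_force: 0.0
```

Call:
jog_arm:
  motion:
    - {"x": -0.05, "y": 0, "z": 0, "rx": 0, "ry": 0, "rz": 0}
    - {"x": -0.1, "y": 0, "z": 0, "rx": 0, "ry": 0, "rz": 0}
    - {"x": -0.125, "y": 0, "z": 0, "rx": 0, "ry": 0, "rz": 0}
    - {"x": -0.13, "y": 0, "z": 0, "rx": 0, "ry": 0, "rz": 0}
    - {"x": -0.13, "y": 0, "z": 0, "rx": 0, "ry": 0, "rz": 0}

```text
time: 3.52
tool_pos: [0.4924, -0.0633, 0.2493]
tcp_rot: [-0.0, 0.655, 0.756, 0.0]
wrist_force: [0.5, 0.5, 0.2]
opening: -0.0003
grasp_force: 0.0
```

Run:
```python
from g import *
np.set_printoptions(precision=4,suppress=True)
P,R=pose(); c=manip.capture("wrist"); save(c,"w1"); print(P,tocrate(P)); plan((0,.2,.25))
im=c["image"].copy()
for k in [(0,.142,.118),(0,.150,.14),(0.08,.150,.14),(-.08,.150,.14),(.095,.148,.14),(-.095,.148,.14),(-.08,.15,.0),(.08,.15,0),(.095,-.148,.14),(-.095,-.148,.14),(0,-.15,.14)]:
    p=wpix(c,P,R,W(k)); print(k,p.round(1)); cv2.circle(im,tuple(int(v) for v in p),3,(255,0,0),1)
for q in("ledge_left","edge_left"):
    print(q,[(b["centre"],b["conf"]) for b in manip.boxes_of("wrist",q)])
cv2.imwrite("pics/w1.png",im[:,:,::-1])
```

```text
[ 0.4924 -0.0633  0.2493] [-0.035   0.2004  0.2493]
{'x': -0.0014, 'y': 0.0349, 'z': -0.0008} {'rx': -0.0, 'ry': -0.1, 'rz': 0.5}
(0, 0.142, 0.118) [357.4 300.9]
(0, 0.15, 0.14) [360.8 304.8]
(0.08, 0.15, 0.14) [458.6 302.7]
(-0.08, 0.15, 0.14) [256.5 304. ]
(0.095, 0.148, 0.14) [474.7 304.2]
(-0.095, 0.148, 0.14) [237.6 305.8]
(-0.08, 0.15, 0.0) [275.2 245.3]
(0.08, 0.15, 0) [416.4 246.1]
(0.095, -0.148, 0.14) [417.3 505.6]
(-0.095, -0.148, 0.14) [265.5 509.6]
(0, -0.15, 0.14) [342.3 511.7]
ledge_left [([354.6, 290.3], 0.91)]
edge_left [([519.8, 290.4], 0.65), ([339.6, 15.0], 0.52)]
```

View pics/w1.png

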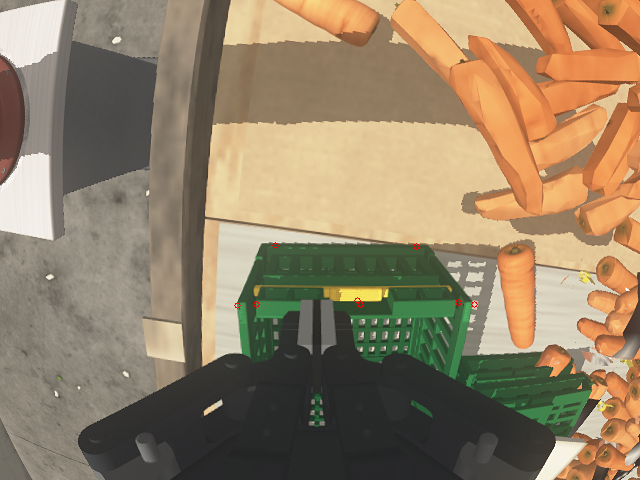

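Run:
```python
from g import *
np.set_printoptions(precision=4,suppress=True)
P,R=pose(); c=manip.capture("wrist"); im=c["image"]; save(c,"w1c")
for k in [(0,.142,.118),(0,.147,.118),(0,.152,.118),(0,.142,.122),(-.022,.142,.118),(.022,.142,.118),(.022,.148,.118),(.022,.136,.118)]: print(k,wpix(c,P,R,W(k)).round(1))
h=cv2.cvtColor(im,cv2.COLOR_RGB2HSV); m=((h[:,:,0]>18)&(h[:,:,0]<35)&(h[:,:,1]>130)&(h[:,:,2]>90)).astype(np.uint8)
m[:270]=0;m[330:]=0;m[:,:230]=0;m[:,490:]=0
ys,xs=np.nonzero(m)
for y in range(280,312): 
    r=xs[ys==y]; print(y,r.min() if len(r) else 0,r.max() if len(r) else 0,len(r), im[y,358],im[y,420])
z=im[230:330,225:495]; cv2.imwrite("pics/w1z.png",cv2.resize(z,None,fx=2.9,fy=2.9,interpolation=cv2.INTER_CUBIC)[:,:,::-1])
```

```text
(0, 0.142, 0.118) [357.  301.9]
(0, 0.147, 0.118) [357.3 296.5]
(0, 0.152, 0.118) [357.6 291.1]
(0, 0.142, 0.122) [357.5 304.1]
(-0.022, 0.142, 0.118) [330.5 301.9]
(0.022, 0.142, 0.118) [383.1 301.7]
(0.022, 0.148, 0.118) [383.6 295.3]
(0.022, 0.136, 0.118) [382.5 308. ]
280 0 0 0 [58 88 55] [58 87 55]
281 0 0 0 [58 87 53] [57 87 55]
282 0 0 0 [57 86 53] [57 87 54]
283 0 0 0 [57 86 54] [56 86 54]
284 0 0 0 [56 86 53] [56 86 54]
285 0 0 0 [55 85 52] [54 86 54]
286 255 274 20 [50 83 52] [72 92 53]
287 255 448 134 [114 105  53] [108 107  53]
288 255 449 139 [159 129  54] [118 108  53]
289 254 450 74 [180 146  62] [48 74 50]
290 254 450 73 [225 186  74] [51 76 50]
291 254 450 72 [248 231  93] [53 75 50]
292 254 450 71 [237 208  82] [52 75 50]
293 254 450 70 [247 234  97] [51 77 50]
294 254 387 69 [241 215  85] [51 77 49]
295 254 387 68 [246 229  93] [52 81 51]
296 254 387 68 [243 219  87] [54 92 57]
297 323 387 65 [244 224  90] [52 85 53]
298 324 386 63 [244 224  90] [49 74 48]
299 330 381 52 [243 220  88] [49 72 47]
300 333 381 49 [248 231  93] [48 73 47]
301 333 380 48 [246 216  84] [50 81 51]
302 346 379 34 [148 139  61] [ 56 103  61]
303 0 0 0 [38 65 44] [ 63 129  74]
304 0 0 0 [48 72 46] [ 64 134  77]
305 0 0 0 [50 73 47] [ 65 133  77]
306 0 0 0 [49 73 47] [ 63 132  76]
307 0 0 0 [50 73 47] [ 64 132  76]
308 0 0 0 [48 71 45] [ 63 132  76]
309 0 0 0 [48 72 45] [ 62 132  75]
310 0 0 0 [49 73 47] [ 63 133  76]
311 0 0 0 [48 72 45] [ 63 132  76]
```

View pics/w1z.png

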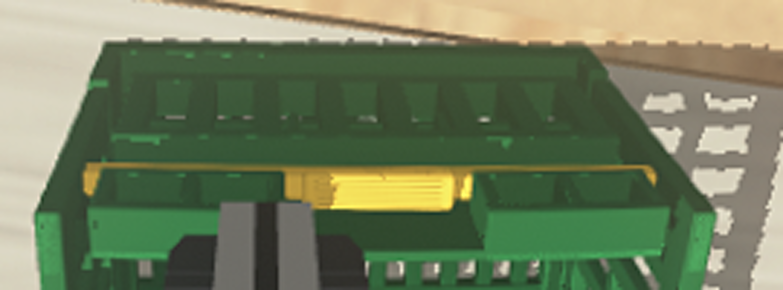

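Call:
jog_arm:
  motion:
    - {"x": -0.02, "y": 0.017, "z": 0.03, "rx": 0, "ry": 0, "rz": 0.5}
    - {"x": -0.046, "y": 0.035, "z": 0.06, "rx": 0, "ry": 0, "rz": 0.5}
    - {"x": -0.046, "y": 0.035, "z": 0.1, "rx": 0, "ry": 0, "rz": 0.5}
    - {"x": -0.046, "y": 0.035, "z": 0.118, "rx": 0, "ry": 0, "rz": 0.5}
    - {"x": -0.046, "y": 0.035, "z": 0.122, "rx": 0, "ry": 0, "rz": 0.5}

```text
time: 4.35
tool_pos: [0.5329, -0.1037, 0.126]
tcp_rot: [-0.001, 0.658, 0.753, -0.001]
wrist_force: [0.4, 0.0, 0.7]
opening: 0.0
grasp_force: 0.0
```

Run:
```python
from g import *
P,R=pose(); print(tocrate(P)); c=manip.capture("wrist"); plan((0,.154,.105))
im=c["image"][230:330,225:495]; cv2.imwrite("pics/w2.png",cv2.resize(im,None,fx=2.9,fy=2.9,interpolation=cv2.INTER_CUBIC)[:,:,::-1])
```

```text
[-0.00035909  0.1548357   0.12601298]
{'x': -0.0005, 'y': -0.0, 'z': 0.0215} {'rx': -0.1, 'ry': -0.0, 'rz': -0.1}
```

View pics/w2.png

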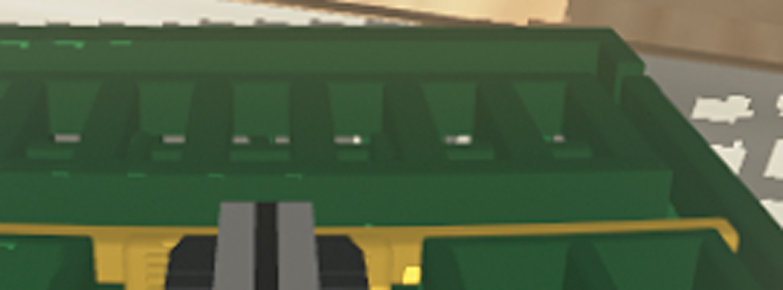

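Call:
jog_arm:
  motion:
    - {"x": 0, "y": 0, "z": 0.006, "rx": 0, "ry": 0, "rz": 0}
    - {"x": 0, "y": 0, "z": 0.011, "rx": 0, "ry": 0, "rz": 0}
    - {"x": 0, "y": 0, "z": 0.016, "rx": 0, "ry": 0, "rz": 0}
    - {"x": 0, "y": 0, "z": 0.019, "rx": 0, "ry": 0, "rz": 0}
    - {"x": 0, "y": 0, "z": 0.019, "rx": 0, "ry": 0, "rz": 0}

```text
time: 5.03
tool_pos: [0.5343, -0.1048, 0.1089]
tcp_rot: [0.001, 0.658, 0.753, 0.001]
wrist_force: [-0.2, 1.2, 5.2]
opening: 0.0001
grasp_force: 2.9
```

Call:
jog_arm:
  motion:
    - {"x": 0, "y": 0, "z": 0.002, "rx": 0, "ry": 0, "rz": 0}
    - {"x": 0, "y": 0, "z": 0.004, "rx": 0, "ry": 0, "rz": 0}
    - {"x": 0, "y": 0, "z": 0.006, "rx": 0, "ry": 0, "rz": 0}
    - {"x": 0, "y": 0, "z": 0.007, "rx": 0, "ry": 0, "rz": 0}
    - {"x": 0, "y": 0, "z": 0.007, "rx": 0, "ry": 0, "rz": 0}

```text
time: 5.65
tool_pos: [0.5347, -0.1049, 0.1046]
tcp_rot: [0.001, 0.658, 0.753, 0.002]
wrist_force: [-3.8, 2.3, 20.6]
opening: 0.0001
grasp_force: 10.7
```

Call:
jog_arm:
  motion:
    - {"x": -0.005, "y": 0, "z": -0.001, "rx": 0, "ry": 0, "rz": 0}
    - {"x": -0.011, "y": 0, "z": -0.002, "rx": 0, "ry": 4, "rz": 0}
    - {"x": -0.0175, "y": 0, "z": -0.0025, "rx": 0, "ry": 8, "rz": 0}
    - {"x": -0.0235, "y": 0, "z": -0.0025, "rx": 0, "ry": 12, "rz": 0}
    - {"x": -0.028, "y": 0, "z": -0.002, "rx": 0, "ry": 15, "rz": 0}

```text
time: 6.28
tool_pos: [0.5385, -0.1347, 0.1056]
tcp_rot: [-0.097, 0.653, 0.746, 0.087]
wrist_force: [-1.2, -0.8, 11.6]
opening: -0.0
grasp_force: 5.7
```

Run:
```python
from g import *
P,R=pose(); print(tocrate(P),np.degrees((Ro.from_matrix(R0).inv()*R).as_rotvec())); c=manip.capture("wrist"); 
cv2.imwrite("pics/w3.png",cv2.resize(c["image"][200:480],None,fx=1.2,fy=1.2)[:,:,::-1])
```

```text
[0.00096963 0.12336511 0.10564791] [-0.24813195 14.98659231  0.22405448]
```

View pics/w3.png

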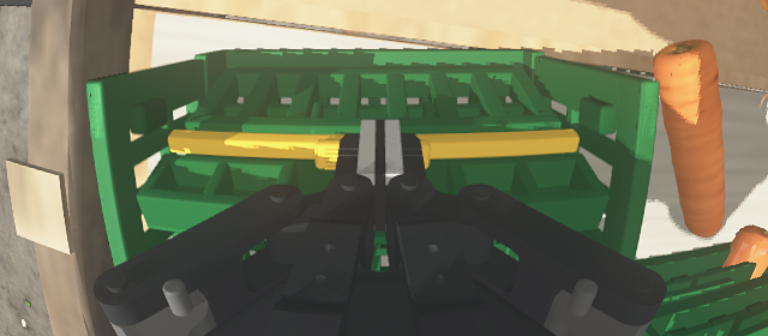

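Call:
jog_arm:
  motion:
    - {"x": -0.0062, "y": 0, "z": -0.0006, "rx": 0, "ry": 4, "rz": 0}
    - {"x": -0.0125, "y": 0, "z": -0.0008, "rx": 0, "ry": 8, "rz": 0}
    - {"x": -0.0185, "y": 0, "z": -0.0005, "rx": 0, "ry": 12, "rz": 0}
    - {"x": -0.025, "y": 0, "z": 0.0, "rx": 0, "ry": 16, "rz": 0}
    - {"x": -0.025, "y": 0, "z": 0.0, "rx": 0, "ry": 16, "rz": 0}

```text
time: 6.95
tool_pos: [0.5421, -0.1626, 0.0972]
tcp_rot: [-0.197, 0.637, 0.724, 0.176]
wrist_force: [0.6, -6.3, 8.2]
opening: 0.0004
grasp_force: 5.1
```

Run:
```python
from g import *
P,R=pose(); print(tocrate(P),np.degrees((Ro.from_matrix(R0).inv()*R).as_rotvec()))
```

```text
[0.00075858 0.09531015 0.0971551 ] [-0.34188776 30.61134422  0.47574109]
```

Run:
```python
from g import *
b=pose()
plan((0,.125,.15),np.radians(15),b);plan((0,.140,.14),0,b);plan((0,.134,.083),0,b)
```

```text
{'x': 0.0525, 'y': -0.0009, 'z': -0.0304} {'rx': 0.4, 'ry': -15.6, 'rz': -0.4}
{'x': 0.0603, 'y': -0.001, 'z': -0.0141} {'rx': 0.3, 'ry': -30.6, 'rz': -0.5}
{'x': 0.0261, 'y': -0.0012, 'z': 0.0319} {'rx': 0.3, 'ry': -30.6, 'rz': -0.5}
```

Call:
jog_arm:
  motion:
    - {"x": 0.002, "y": -0.0005, "z": -0.025, "rx": 0, "ry": 0, "rz": 0}
    - {"x": 0.025, "y": -0.001, "z": -0.04, "rx": 0, "ry": -7, "rz": 0}
    - {"x": 0.0525, "y": -0.001, "z": -0.03, "rx": 0.4, "ry": -16, "rz": -0.4}
    - {"x": 0.06, "y": -0.001, "z": -0.014, "rx": 0.3, "ry": -26, "rz": -0.5}
    - {"x": 0.06, "y": -0.001, "z": -0.014, "rx": 0.3, "ry": -30.6, "rz": -0.5}

```text
time: 7.58
tool_pos: [0.533, -0.1084, 0.1394]
tcp_rot: [-0.004, 0.652, 0.758, 0.001]
wrist_force: [-0.2, 0.4, 0.4]
opening: -0.0001
grasp_force: 0.0
```

Call:
jog_arm:
  motion:
    - {"x": -0.004, "y": 0, "z": 0.03, "rx": 0, "ry": 0, "rz": 0}
    - {"x": -0.006, "y": 0, "z": 0.057, "rx": 0, "ry": 0, "rz": 0}
    - {"x": -0.02, "y": 0, "z": 0.056, "rx": 0, "ry": 0, "rz": 0}
    - {"x": -0.032, "y": 0, "z": 0.055, "rx": 0, "ry": 0, "rz": 0}
    - {"x": -0.042, "y": 0, "z": 0.059, "rx": 0, "ry": 0, "rz": 0}

```text
time: 8.2
tool_pos: [0.5405, -0.1562, 0.0819]
tcp_rot: [-0.002, 0.655, 0.756, 0.002]
wrist_force: [-0.1, 1.0, 1.4]
opening: -0.0001
grasp_force: 0.3
```

Run:
```python
from g import *
P,R=pose(); print(tocrate(P),np.degrees((Ro.from_matrix(R0).inv()*R).as_rotvec())); c=manip.capture("wrist"); 
cv2.imwrite("pics/w4.png",cv2.resize(c["image"][200:480],None,fx=1.2,fy=1.2)[:,:,::-1])
```

```text
[8.42061366e-05 1.01880301e-01 8.19003637e-02] [-0.01971795  0.30161589 -0.33059058]
```

View pics/w4.png

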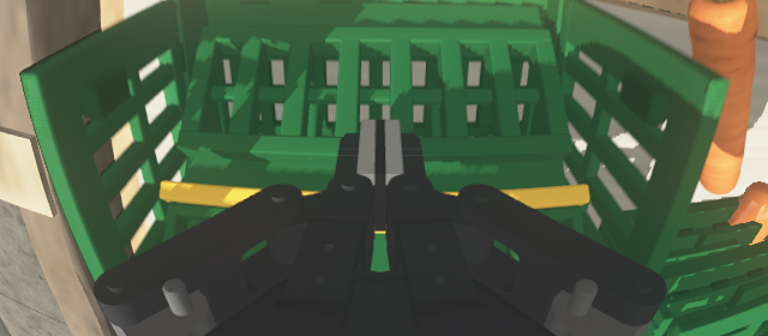

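Call:
jog_arm:
  motion:
    - {"x": -0.009, "y": 0, "z": 0.006, "rx": 0, "ry": 0, "rz": 0}
    - {"x": -0.018, "y": 0, "z": 0.014, "rx": 0, "ry": 0, "rz": 0}
    - {"x": -0.026, "y": 0, "z": 0.024, "rx": 0, "ry": 0, "rz": 0}
    - {"x": -0.033, "y": 0, "z": 0.034, "rx": 0, "ry": 0, "rz": 0}
    - {"x": -0.037, "y": 0, "z": 0.043, "rx": 0, "ry": 0, "rz": 0}

```text
time: 8.88
tool_pos: [0.5443, -0.1896, 0.0358]
tcp_rot: [-0.005, 0.654, 0.756, 0.001]
wrist_force: [-0.5, 0.0, 0.2]
opening: -0.0001
grasp_force: 0.1
```

Call:
jog_arm:
  motion:
    - {"x": 0, "y": 0, "z": 0.006, "rx": 0, "ry": 0, "rz": 0}
    - {"x": 0, "y": 0, "z": 0.01, "rx": 0, "ry": 0, "rz": 0}
    - {"x": 0, "y": 0, "z": 0.013, "rx": 0, "ry": 0, "rz": 0}
    - {"x": 0, "y": 0, "z": 0.014, "rx": 0, "ry": 0, "rz": 0}
    - {"x": 0, "y": 0, "z": 0.014, "rx": 0, "ry": 0, "rz": 0}

```text
time: 9.5
tool_pos: [0.5443, -0.1901, 0.0295]
tcp_rot: [-0.004, 0.655, 0.756, 0.002]
wrist_force: [-9.9, 3.1, 40.4]
opening: -0.0003
grasp_force: 20.2
```

Run:
```python
from g import *
P,R=pose(); print(tocrate(P))
```

```text
[-0.00076185  0.0677273   0.02945347]
```

Call:
jog_arm:
  motion:
    - {"x": 0, "y": 0, "z": -0.03, "rx": 0, "ry": 0, "rz": 0}
    - {"x": 0, "y": 0, "z": -0.09, "rx": 0, "ry": 0, "rz": 0}
    - {"x": 0, "y": 0, "z": -0.15, "rx": 0, "ry": 0, "rz": 0}
    - {"x": -0.05, "y": 0, "z": -0.18, "rx": 0, "ry": 0, "rz": 0}
    - {"x": -0.1, "y": 0, "z": -0.18, "rx": 0, "ry": 0, "rz": 0}

```text
time: 10.12
tool_pos: [0.5619, -0.2911, 0.2063]
tcp_rot: [-0.0, 0.653, 0.757, 0.003]
wrist_force: [0.7, -0.4, -0.6]
opening: -0.0002
grasp_force: 0.0
```

Call:
jog_arm:
  motion:
    - {"x": -0.05, "y": 0, "z": 0, "rx": 0, "ry": 0, "rz": 0}
    - {"x": -0.09, "y": 0, "z": 0, "rx": 0, "ry": 0, "rz": 0}
    - {"x": -0.115, "y": 0, "z": 0, "rx": 0, "ry": 0, "rz": 0}
    - {"x": -0.122, "y": 0, "z": 0, "rx": 0, "ry": 0, "rz": 0}
    - {"x": -0.122, "y": 0, "z": 0, "rx": 0, "ry": 0, "rz": 0}

```text
time: 10.75
tool_pos: [0.577, -0.4102, 0.2011]
tcp_rot: [-0.004, 0.654, 0.756, 0.002]
wrist_force: [-0.2, 1.0, 0.1]
opening: 0.0002
grasp_force: 0.0
```

Run:
```python
from g import *
P,R=pose(); print(tocrate(P)); b=P,R; c=manip.capture("wrist")
for q in("ledge_right","edge_right","edge_left"): print(q,[(x["centre"],round(x["conf"],2)) for x in manip.boxes_of("wrist",q)])
for k in [(0,-.142,.118),(-.022,-.148,.118),(.022,-.148,.118),(0,-.148,.118)]: print(wpix(c,P,R,W(k)))
cv2.imwrite("pics/w5.png",c["image"][:,:,::-1])
C={n:manip.capture(n) for n in("scene","side")}
print(manip.boxes_of("scene","ledge_right"),proj(C["scene"],W((0,-.142,.118))))
print(manip.boxes_of("side","ledge_right"),proj(C["side"],W((0,-.142,.118))))
plan((0,-.154,.13),0,b)
```

```text
[ 0.00171845 -0.15476561  0.20108965]
ledge_right [([311.0, 238.5], 0.73)]
edge_right [([308.5, 225.4], 0.72), ([147.3, 322.6], 0.33)]
edge_left [([316.9, 13.1], 0.87)]
[313.05874295 236.72617487]
[278.76209723 245.43459519]
[347.34032792 245.94297264]
[313.02065512 245.69431235]
[{'centre': [336.8, 288.9], 'conf': 0.69}] [337.33823122 286.75420187]
[{'centre': [345.5, 311.3], 'conf': 0.77}] [348.77619314 311.72615398]
{'x': 0.0002, 'y': -0.0015, 'z': 0.0711} {'rx': -0.2, 'ry': -0.5, 'rz': 0.5}
```

View pics/w5.png

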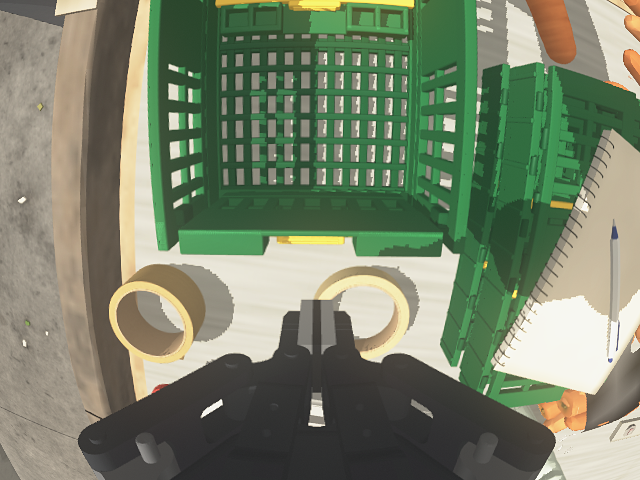

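Call:
jog_arm:
  motion:
    - {"x": 0, "y": -0.002, "z": 0.04, "rx": 0, "ry": -0.5, "rz": 0.5}
    - {"x": 0, "y": -0.0025, "z": 0.07, "rx": 0, "ry": -0.5, "rz": 0.5}
    - {"x": 0, "y": -0.0025, "z": 0.08, "rx": 0, "ry": -0.5, "rz": 0.5}
    - {"x": 0, "y": -0.0025, "z": 0.088, "rx": 0, "ry": -0.5, "rz": 0.5}
    - {"x": 0, "y": -0.0025, "z": 0.093, "rx": 0, "ry": -0.5, "rz": 0.5}

```text
time: 11.78
tool_pos: [0.5741, -0.4109, 0.1101]
tcp_rot: [-0.0, 0.658, 0.753, -0.001]
wrist_force: [-2.9, 3.2, 5.3]
opening: 0.0002
grasp_force: 2.7
```

Call:
jog_arm:
  motion:
    - {"x": 0, "y": 0, "z": 0.003, "rx": 0, "ry": 0, "rz": 0}
    - {"x": 0, "y": 0, "z": 0.006, "rx": 0, "ry": 0, "rz": 0}
    - {"x": 0, "y": 0, "z": 0.007, "rx": 0, "ry": 0, "rz": 0}
    - {"x": 0, "y": 0, "z": 0.007, "rx": 0, "ry": 0, "rz": 0}
    - {"x": 0, "y": 0, "z": 0.007, "rx": 0, "ry": 0, "rz": 0}

```text
time: 12.4
tool_pos: [0.5742, -0.4111, 0.1049]
tcp_rot: [0.0, 0.658, 0.753, -0.001]
wrist_force: [-3.9, 3.6, 9.7]
opening: -0.0001
grasp_force: 4.9
```

Run:
```python
from g import *
P,R=pose(); print(tocrate(P),np.degrees((Ro.from_matrix(R0).inv()*R).as_rotvec()))
```

```text
[-0.00118126 -0.15531912  0.10487561] [ 0.07648357 -0.1267768   0.08078561]
```

Call:
jog_arm:
  motion:
    - {"x": 0.006, "y": 0, "z": 0.0025, "rx": 0, "ry": 0, "rz": 0}
    - {"x": 0.013, "y": 0, "z": 0.0015, "rx": 0, "ry": -4, "rz": 0}
    - {"x": 0.0195, "y": 0, "z": 0.001, "rx": 0, "ry": -8, "rz": 0}
    - {"x": 0.0255, "y": 0, "z": 0.001, "rx": 0, "ry": -12, "rz": 0}
    - {"x": 0.03, "y": 0, "z": 0.0015, "rx": 0, "ry": -15, "rz": 0}

```text
time: 13.02
tool_pos: [0.5712, -0.3872, 0.1074]
tcp_rot: [0.105, 0.652, 0.745, -0.09]
wrist_force: [-5.6, 0.1, 17.8]
opening: -0.0003
grasp_force: 8.2
```

Run:
```python
from g import *
P,R=pose(); print(tocrate(P),np.degrees((Ro.from_matrix(R0).inv()*R).as_rotvec())); c=manip.capture("wrist"); 
cv2.imwrite("pics/w6.png",c["image"][:,:,::-1])
```

```text
[-0.00089943 -0.13116524  0.10736207] [ -0.18314083 -15.89484351   0.1838275 ]
```

View pics/w6.png

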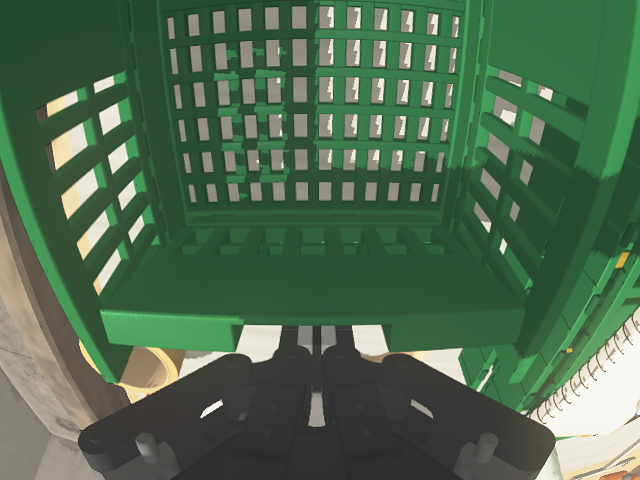

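Call:
jog_arm:
  motion:
    - {"x": 0.0075, "y": 0, "z": -0.0004, "rx": 0, "ry": -4, "rz": 0}
    - {"x": 0.014, "y": 0, "z": -0.0006, "rx": 0, "ry": -8, "rz": 0}
    - {"x": 0.0205, "y": 0, "z": -0.0004, "rx": 0, "ry": -12, "rz": 0}
    - {"x": 0.027, "y": 0, "z": 0.0, "rx": 0, "ry": -16, "rz": 0}
    - {"x": 0.027, "y": 0, "z": 0.0, "rx": 0, "ry": -16, "rz": 0}

```text
time: 13.7
tool_pos: [0.5674, -0.3554, 0.0996]
tcp_rot: [0.204, 0.633, 0.725, -0.178]
wrist_force: [-11.5, 17.1, 33.8]
opening: 0.0004
grasp_force: 19.3
```

Run:
```python
from g import *
b=pose(); P,R=b; print(tocrate(P),np.degrees((Ro.from_matrix(R0).inv()*R).as_rotvec()))
plan((0,-.125,.15),-np.radians(15),b);plan((0,-.140,.14),0,b);plan((0,-.134,.083),0,b)
```

```text
[-0.00038971 -0.09914549  0.09962719] [-8.42165475e-03 -3.13661186e+01  3.43780625e-02]
{'x': -0.0483, 'y': 0.0004, 'z': -0.0296} {'rx': 0.0, 'ry': 16.4, 'rz': -0.0}
{'x': -0.0559, 'y': 0.0004, 'z': -0.0132} {'rx': 0.0, 'ry': 31.4, 'rz': -0.0}
{'x': -0.0211, 'y': 0.0004, 'z': 0.0323} {'rx': 0.0, 'ry': 31.4, 'rz': -0.0}
```

Call:
jog_arm:
  motion:
    - {"x": -0.002, "y": 0, "z": -0.025, "rx": 0, "ry": 0, "rz": 0}
    - {"x": -0.025, "y": 0, "z": -0.04, "rx": 0, "ry": 7, "rz": 0}
    - {"x": -0.05, "y": 0, "z": -0.03, "rx": 0, "ry": 16, "rz": 0}
    - {"x": -0.058, "y": 0, "z": -0.015, "rx": 0, "ry": 26, "rz": 0}
    - {"x": -0.058, "y": 0, "z": -0.015, "rx": 0, "ry": 31.4, "rz": 0}

```text
time: 14.32
tool_pos: [0.5711, -0.4031, 0.1379]
tcp_rot: [-0.001, 0.66, 0.751, 0.001]
wrist_force: [0.2, 0.1, -0.8]
opening: -0.0001
grasp_force: 0.0
```

Run:
```python
from g import *
b=pose(); P,R=b; print(tocrate(P),np.degrees((Ro.from_matrix(R0).inv()*R).as_rotvec()))
C=manip.capture("side"); cv2.imwrite("pics/s6.png",cv2.resize(C["image"][200:380,190:430],None,fx=3,fy=3)[:,:,::-1])
```

```text
[-0.00318226 -0.14695116  0.13786152] [-0.02626703  0.13907365  0.44601247]
```

View pics/s6.png

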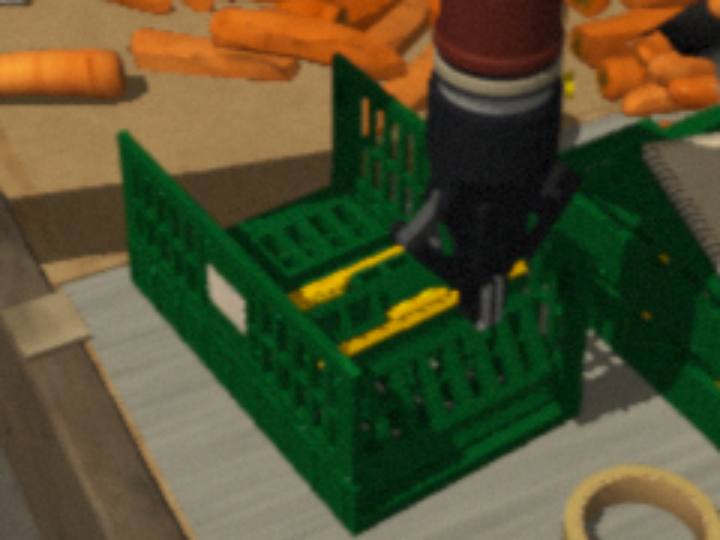

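Call:
jog_arm:
  motion:
    - {"x": 0, "y": 0.002, "z": 0.03, "rx": 0, "ry": 0, "rz": 0}
    - {"x": 0.005, "y": 0.003, "z": 0.055, "rx": 0, "ry": 0, "rz": 0}
    - {"x": 0.02, "y": 0.003, "z": 0.055, "rx": 0, "ry": 0, "rz": 0}
    - {"x": 0.035, "y": 0.003, "z": 0.055, "rx": 0, "ry": 0, "rz": 0}
    - {"x": 0.047, "y": 0.003, "z": 0.057, "rx": 0, "ry": 0, "rz": 0}

```text
time: 15.0
tool_pos: [0.5701, -0.3488, 0.0812]
tcp_rot: [-0.001, 0.657, 0.754, 0.001]
wrist_force: [0.7, -0.2, 1.5]
opening: 0.0
grasp_force: 0.3
```

Call:
jog_arm:
  motion:
    - {"x": 0.009, "y": 0, "z": 0.006, "rx": 0, "ry": 0, "rz": 0}
    - {"x": 0.018, "y": 0, "z": 0.014, "rx": 0, "ry": 0, "rz": 0}
    - {"x": 0.026, "y": 0, "z": 0.024, "rx": 0, "ry": 0, "rz": 0}
    - {"x": 0.033, "y": 0, "z": 0.034, "rx": 0, "ry": 0, "rz": 0}
    - {"x": 0.037, "y": 0, "z": 0.042, "rx": 0, "ry": 0, "rz": 0}

```text
time: 15.62
tool_pos: [0.5627, -0.3128, 0.0359]
tcp_rot: [-0.004, 0.658, 0.753, 0.0]
wrist_force: [-0.2, 0.1, 0.9]
opening: 0.0007
grasp_force: 0.1
```

Call:
jog_arm:
  motion:
    - {"x": 0, "y": 0, "z": 0.005, "rx": 0, "ry": 0, "rz": 0}
    - {"x": 0, "y": 0, "z": 0.008, "rx": 0, "ry": 0, "rz": 0}
    - {"x": 0, "y": 0, "z": 0.01, "rx": 0, "ry": 0, "rz": 0}
    - {"x": 0, "y": 0, "z": 0.012, "rx": 0, "ry": 0, "rz": 0}
    - {"x": 0, "y": 0, "z": 0.012, "rx": 0, "ry": 0, "rz": 0}

```text
time: 16.25
tool_pos: [0.5632, -0.3129, 0.0297]
tcp_rot: [-0.003, 0.658, 0.753, 0.001]
wrist_force: [-7.3, 5.5, 22.6]
opening: -0.0002
grasp_force: 11.3
```

Run:
```python
from g import *
b=pose(); P,R=b; print(tocrate(P))
```

```text
[ 0.00119541 -0.05653103  0.02974775]
```

Run:
```python
from g import *
b=pose(); c=manip.capture("wrist")
P=W((.0017,-.1548,.2011)); R=Ro.from_matrix(R0)
for k in [(.137,.06,.11),(.137,.075,.0),(.137,.03,.11),(.137,0,.11),(.137,-.1,.11),(.137,-.1,0),(.137,0,0)]: print(k,wpix(c,P,R,W(k)).round())
plan((0,0.06,.22),0,b);plan((.13,0.07,.22),0,b)
```

```text
(0.137, 0.06, 0.11) [510. -43.]
(0.137, 0.075, 0.0) [457. -16.]
(0.137, 0.03, 0.11) [513.  -7.]
(0.137, 0, 0.11) [515.  33.]
(0.137, -0.1, 0.11) [511. 175.]
(0.137, -0.1, 0) [456. 158.]
(0.137, 0, 0) [459.  56.]
{'x': 0.1178, 'y': -0.0019, 'z': -0.1895} {'rx': -0.1, 'ry': -0.4, 'rz': -0.1}
{'x': 0.1281, 'y': 0.1281, 'z': -0.1897} {'rx': -0.1, 'ry': -0.4, 'rz': -0.1}
```

Call:
jog_arm:
  motion:
    - {"x": 0, "y": 0, "z": -0.04, "rx": 0, "ry": 0, "rz": 0}
    - {"x": 0.01, "y": 0, "z": -0.1, "rx": 0, "ry": 0, "rz": 0}
    - {"x": 0.04, "y": 0.01, "z": -0.15, "rx": 0, "ry": 0, "rz": 0}
    - {"x": 0.08, "y": 0.05, "z": -0.175, "rx": 0, "ry": -0.4, "rz": 0}
    - {"x": 0.11, "y": 0.09, "z": -0.175, "rx": 0, "ry": -0.4, "rz": 0}

```text
time: 16.92
tool_pos: [0.6411, -0.1919, 0.2046]
tcp_rot: [0.003, 0.658, 0.753, 0.0]
wrist_force: [0.9, 0.1, -0.9]
opening: 0.0001
grasp_force: 0.0
```

Call:
jog_arm:
  motion:
    - {"x": 0.018, "y": 0.036, "z": 0, "rx": 0, "ry": 0, "rz": 0}
    - {"x": 0.018, "y": 0.036, "z": 0.02, "rx": 0, "ry": 0, "rz": 0}
    - {"x": 0.018, "y": 0.036, "z": 0.05, "rx": 0, "ry": 0, "rz": 0}
    - {"x": 0.018, "y": 0.036, "z": 0.07, "rx": 0, "ry": 0, "rz": 0}
    - {"x": 0.018, "y": 0.036, "z": 0.07, "rx": 0, "ry": 0, "rz": 0}

```text
time: 17.55
tool_pos: [0.6704, -0.1701, 0.1285]
tcp_rot: [-0.002, 0.658, 0.753, -0.003]
wrist_force: [0.1, -0.5, 0.1]
opening: -0.0001
grasp_force: 0.0
```

Run:
```python
from g import *
b=pose(); print(tocrate(b[0]))
plan((.118,.07,.105),0,b)
```

```text
[0.12679    0.07037564 0.12848368]
{'x': -0.0004, 'y': -0.0086, 'z': 0.0235} {'rx': -0.4, 'ry': 0.0, 'rz': -0.1}
```

Call:
jog_arm:
  motion:
    - {"x": 0, "y": 0, "z": 0.027, "rx": 0, "ry": 0, "rz": 0}
    - {"x": 0, "y": -0.012, "z": 0.027, "rx": 0, "ry": 0, "rz": 0}
    - {"x": 0, "y": -0.022, "z": 0.027, "rx": 0, "ry": 0, "rz": 0}
    - {"x": 0, "y": -0.034, "z": 0.027, "rx": 0, "ry": 0, "rz": 0}
    - {"x": 0, "y": -0.046, "z": 0.028, "rx": 0, "ry": 0, "rz": 0}

```text
time: 18.18
tool_pos: [0.6263, -0.1769, 0.1037]
tcp_rot: [0.001, 0.658, 0.753, -0.001]
wrist_force: [1.9, -0.4, -1.2]
opening: 0.0
grasp_force: 0.5
```

Call:
jog_arm:
  motion:
    - {"x": 0, "y": -0.012, "z": 0.004, "rx": 0, "ry": 0, "rz": 0}
    - {"x": 0, "y": -0.022, "z": 0.01, "rx": 0, "ry": 0, "rz": 0}
    - {"x": 0, "y": -0.032, "z": 0.017, "rx": 0, "ry": 0, "rz": 0}
    - {"x": 0, "y": -0.041, "z": 0.026, "rx": 0, "ry": 0, "rz": 0}
    - {"x": 0, "y": -0.049, "z": 0.036, "rx": 0, "ry": 0, "rz": 0}

```text
time: 18.8
tool_pos: [0.5768, -0.183, 0.066]
tcp_rot: [-0.0, 0.658, 0.753, -0.002]
wrist_force: [1.4, -0.4, 0.4]
opening: -0.0003
grasp_force: 0.4
```

Run:
```python
from g import *
b=pose(); print(tocrate(b[0]))
```

```text
[0.03232155 0.0703148  0.06595495]
```

Call:
jog_arm:
  motion:
    - {"x": 0, "y": -0.005, "z": 0.01, "rx": 0, "ry": 0, "rz": 0}
    - {"x": 0, "y": -0.008, "z": 0.018, "rx": 0, "ry": 0, "rz": 0}
    - {"x": 0, "y": -0.008, "z": 0.025, "rx": 0, "ry": 0, "rz": 0}
    - {"x": 0, "y": -0.008, "z": 0.03, "rx": 0, "ry": 0, "rz": 0}
    - {"x": 0, "y": -0.008, "z": 0.03, "rx": 0, "ry": 0, "rz": 0}

```text
time: 19.42
tool_pos: [0.5689, -0.1839, 0.0398]
tcp_rot: [-0.001, 0.658, 0.753, -0.001]
wrist_force: [-6.6, 1.6, 20.2]
opening: -0.0001
grasp_force: 10.1
```

Run:
```python
from g import *
b=pose(); print(tocrate(b[0]),manip.state()["wrist_force"])
```

```text
[0.02440916 0.07049499 0.03977437] [-6.62713028  1.5826124  20.22251855]
```

Call:
jog_arm:
  motion:
    - {"x": 0, "y": 0, "z": -0.05, "rx": 0, "ry": 0, "rz": 0}
    - {"x": 0, "y": 0, "z": -0.11, "rx": 0, "ry": 0, "rz": 0}
    - {"x": -0.01, "y": -0.02, "z": -0.16, "rx": 0, "ry": 0, "rz": 0}
    - {"x": -0.04, "y": -0.065, "z": -0.17, "rx": 0, "ry": 0, "rz": 0}
    - {"x": -0.06, "y": -0.115, "z": -0.17, "rx": 0, "ry": 0, "rz": 0}

```text
time: 20.05
tool_pos: [0.464, -0.2604, 0.2086]
tcp_rot: [0.002, 0.658, 0.753, -0.001]
wrist_force: [-0.5, -1.3, -0.9]
opening: 0.0002
grasp_force: 0.0
```

Call:
jog_arm:
  motion:
    - {"x": -0.01, "y": -0.04, "z": 0, "rx": 0, "ry": 0, "rz": 0}
    - {"x": -0.01, "y": -0.042, "z": 0.03, "rx": 0, "ry": 0, "rz": 0}
    - {"x": -0.01, "y": -0.042, "z": 0.07, "rx": 0, "ry": 0, "rz": 0}
    - {"x": -0.01, "y": -0.042, "z": 0.095, "rx": 0, "ry": 0, "rz": 0}
    - {"x": -0.01, "y": -0.042, "z": 0.095, "rx": 0, "ry": 0, "rz": 0}

```text
time: 20.68
tool_pos: [0.4224, -0.2735, 0.1107]
tcp_rot: [-0.002, 0.658, 0.753, -0.002]
wrist_force: [0.5, 0.4, 0.0]
opening: -0.0001
grasp_force: 0.0
```

Run:
```python
from g import *
b=pose(); print(tocrate(b[0]))
```

```text
[-0.132957    0.00165005  0.11070055]
```

Call:
jog_arm:
  motion:
    - {"x": 0, "y": 0.015, "z": 0.005, "rx": 0, "ry": 0, "rz": 0}
    - {"x": 0, "y": 0.027, "z": 0.005, "rx": 0, "ry": 0, "rz": 0}
    - {"x": 0, "y": 0.039, "z": 0.005, "rx": 0, "ry": 0, "rz": 0}
    - {"x": 0, "y": 0.05, "z": 0.005, "rx": 0, "ry": 0, "rz": 0}
    - {"x": 0, "y": 0.061, "z": 0.007, "rx": 0, "ry": 0, "rz": 0}

```text
time: 21.3
tool_pos: [0.4846, -0.2659, 0.1052]
tcp_rot: [-0.0, 0.658, 0.753, -0.002]
wrist_force: [-1.4, -0.3, 0.2]
opening: -0.0
grasp_force: 0.5
```

Call:
jog_arm:
  motion:
    - {"x": 0, "y": 0.01, "z": 0.005, "rx": 0, "ry": 0, "rz": 0}
    - {"x": 0, "y": 0.018, "z": 0.011, "rx": 0, "ry": 0, "rz": 0}
    - {"x": 0, "y": 0.026, "z": 0.02, "rx": 0, "ry": 0, "rz": 0}
    - {"x": 0, "y": 0.033, "z": 0.03, "rx": 0, "ry": 0, "rz": 0}
    - {"x": 0, "y": 0.038, "z": 0.038, "rx": 0, "ry": 0, "rz": 0}

```text
time: 21.92
tool_pos: [0.5216, -0.2611, 0.0661]
tcp_rot: [-0.0, 0.658, 0.753, -0.002]
wrist_force: [-0.6, 0.7, 0.7]
opening: -0.0002
grasp_force: 0.3
```

Run:
```python
from g import *
b=pose(); print(tocrate(b[0]))
```

```text
[-0.03293116  0.00046114  0.06609477]
```

Call:
jog_arm:
  motion:
    - {"x": 0, "y": 0.002, "z": 0.005, "rx": 0, "ry": 0, "rz": 0}
    - {"x": 0, "y": 0.002, "z": 0.01, "rx": 0, "ry": 0, "rz": 0}
    - {"x": 0, "y": 0.002, "z": 0.013, "rx": 0, "ry": 0, "rz": 0}
    - {"x": 0, "y": 0.002, "z": 0.016, "rx": 0, "ry": 0, "rz": 0}
    - {"x": 0, "y": 0.002, "z": 0.016, "rx": 0, "ry": 0, "rz": 0}

```text
time: 22.55
tool_pos: [0.5238, -0.2611, 0.0549]
tcp_rot: [0.0, 0.658, 0.753, -0.001]
wrist_force: [-4.3, 3.8, 21.6]
opening: 0.0
grasp_force: 10.5
```

Call:
jog_arm:
  motion:
    - {"x": 0, "y": 0, "z": -0.02, "rx": 0, "ry": 0, "rz": 0}
    - {"x": 0, "y": 0, "z": -0.07, "rx": 0, "ry": 0, "rz": 0}
    - {"x": 0, "y": -0.03, "z": -0.13, "rx": 0, "ry": 0, "rz": 0}
    - {"x": 0.06, "y": -0.05, "z": -0.17, "rx": 0, "ry": 0, "rz": 0}
    - {"x": 0.12, "y": -0.05, "z": -0.17, "rx": 0, "ry": 0, "rz": 0}

```text
time: 23.18
tool_pos: [0.4599, -0.1597, 0.2227]
tcp_rot: [0.003, 0.66, 0.751, -0.0]
wrist_force: [2.2, 1.1, 0.2]
opening: -0.0002
grasp_force: 0.0
```

Call:
jog_arm:
  motion:
    - {"x": 0.06, "y": 0, "z": 0, "rx": 0, "ry": 0, "rz": 0}
    - {"x": 0.12, "y": 0, "z": 0, "rx": 0, "ry": 0, "rz": 0}
    - {"x": 0.16, "y": 0, "z": 0, "rx": 0, "ry": 0, "rz": 0}
    - {"x": 0.17, "y": 0, "z": 0, "rx": 0, "ry": 0, "rz": 0}
    - {"x": 0.17, "y": 0, "z": 0, "rx": 0, "ry": 0, "rz": 0}

```text
time: 23.8
tool_pos: [0.4371, 0.0101, 0.2197]
tcp_rot: [0.0, 0.658, 0.753, -0.002]
wrist_force: [0.6, -0.5, -0.6]
opening: 0.0002
grasp_force: 0.0
```

Run:
```python
from g import *
C=manip.capture("side"); cv2.imwrite("pics/s9.png",cv2.resize(C["image"][200:380,190:430],None,fx=3,fy=3)[:,:,::-1])
```

```text
(no output)
```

View pics/s9.png

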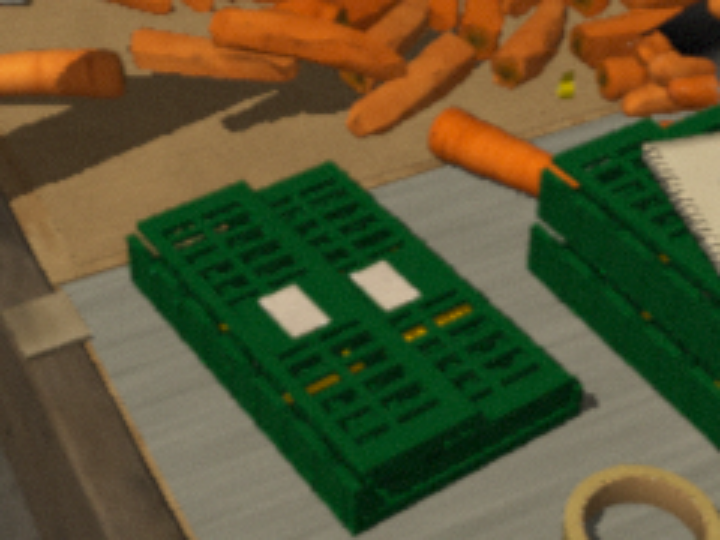

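The picture shows the crate folded flat, with the front side overlapping the back side (front label near 295,310, back label near 385,285). The crate is still in its place and the arm is clear of it.

```bash
python3 -c "
from workcell import manip
print(manip.hand_in())"
```

```text
the job is handed in; nothing more can be done
None
```

The crate is folded flat where it stood: both end walls went in first, then the back side, then the front side on top. I handed the job in at about 24 s with the arm clear; wrist-force readings stayed near 42 N or below, and the hand-in call did not report a verdict.

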